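Lay out the titration station

ROBOT

A 7-joint arm with a two-finger parallel gripper is mounted at the origin on the work surface. World frame = base frame: x ahead of the robot, y to its left, z up, the work surface at z = 0. Lengths are in m, angles in rad, forces in N, time in s.
With the tool pointing down it reaches from about 0.35 to 0.9 m from the base axis. Payload 19.9 kg.
Tool frame: the origin (TCP) lies midway between the tips of the shut fingers; the grasp point (between the pads) lies 19 mm behind it (r.tcp_to_grasp is the distance from the TCP to the grasp point, in m); y points along the fingers, z is the direction in which the jaws open and shut, and the axes are right-handed (so a half turn about y gives the same grasp; the last joint's range is limited). The gripper opens to 85 mm and grips with 20 to 120 N. Pads are 22 mm wide; open, the fingers measure 114 mm over their backs; the gripper's body (76 mm by 85 mm) begins 54 mm behind the grasp point. The pads swing forward as they close: fully open they stand 13 mm farther back than shut.
Start: joints at [1.163, 0.417, -0.01, 1.614, 0.005, 1.111, -0.053], TCP at [0.224, -0.584, 0.231] pointing down, gripper open.
Joint ranges: [-2.81, 2.81], [-0.39, 2.02], [-1.27, 1.25], [0.06, 2.57], [-1.19, 4.33], [0.19, 2], [-2.82, 2.82]. Speed limits (rad/s): [1.89, 1.89, 2.39, 2.39, 3.01, 3.01, 3.01].

INTERFACE

Orientations are given as a unit quaternion [w, x, y, z].
In Python, from rig import r gives the robot as it stands. The module is installed in compiled form; this text tells all that it offers.
- The arm moves only by the tool drive_tool, never from a script. Its argument "commands" is a list that holds one entry, the list of rows, each a list of 6 numbers: the shift along the tool's x, y, z as a fraction of full scale, then the turn, a rotation vector about the tool's x, y, z as a fraction of full scale. In form: [[[dx, dy, dz, wx, wy, wz], ...]]. A call has 1 to 8 rows; each row shifts and turns the commanded pose from where the row before left it, along the tool's axes as they then stand; what a row does not reach is not made up. Full scale, the value 1, is 0.04 m for a shift and 0.08 rad for a turn. A row lasts 1/12 s, in which the tool goes at most 41.7 mm and 7.16 degrees, less where a joint would pass 70% of its speed; a pose out of reach is approached as far as the arm can. A call with a number of a shift or a turn outside -1 to 1 is refused whole. A call with a gripper value outside its range is refused whole. "hand" is the closure, from -1 (fully open) to 1 (shut), so that 0 is half open, set as the call begins (left out, the last holds). The fingers move at their own pace and stop on an object; "force" is the grip in N (left out, the last holds). Time passes only in rows, so rows that do not move let the fingers close. It gives the time, the measured TCP pose, the force and the opening at its end, in the units of the state.
- r.observe(): the state, without advancing time (a new reading comes with each control period).
- r.get_image(name): name is "side" or "top" or "wrist"; returns the picture (480x640x3 uint8, blue, green, red); there is no depth.
- r.camera_params(name): a dict with "mtx" (3x3 intrinsics, pixels), "R" (3x3) and "t" (3): a world point X has camera coordinates R X + t. Camera axes: x right, y down, z forward; pixel columns grow to the right and rows downward; lengths in m; the calibration is good to about 2 mm. A picture is of the moment at which its call begins: read the wrist's pose just before it. camera_params takes no time and is no camera call; for the wrist camera it gives the pose at the moment of the call.
- r.sign_off(): hands the job in, once; it reports no verdict.
Trained networks look in the newest picture that a camera, given by its name, has taken for a name from the list of things; names that differ only in an ending like _2 or _b are one class to them, and where a whole thing is asked for, a point or a joint stands for the part that bears it (a point fixed in the world has none). Each returns a list of dicts, best first, with "p" (0 to 1); they miss things now and then, are a little off and sometimes report something else, mostly with a low value. They report only what shows in the picture. A call takes as long as a camera call. They do not tell look-alikes from the thing itself.
- r.trace(camera, query): "mask" (480x640 bool, what is visible of it) and "extent" ([left, top, width, height] in pixels, round what is visible of it).
The state is a dict: "t": time; "joint_positions": joint angles; "joint_vel": joint speeds; "joint_efforts": joint torques, N m; "tcp_pos": TCP position; "tool_rot": TCP orientation; "contact_force": force on the tool from outside, world axes, zero at the start; "moment": the same for the moment, N m; "grip_width": opening from 0.0 (shut) to 1.0 (fully open).
Only numpy, scipy, OpenCV 4.12 (cv2) and the standard library are available. Lean on these libraries where they do the work, as an engineer would, in place of code of your own. Each camera call takes 0.05 s, during which the arm holds its last target. There are 200 camera calls.

TASK

Set up the titration station: stand the open beaker in the middle of the stirrer's round plate and lay the knobbed cover squarely on top of the beaker. Stand the round amber bottle in the middle of the coaster next to the stirrer, the low jar in the middle of the coaster farthest from the stirrer, and the square bottle in the middle of the coaster between them. Leave the little glass vial where it is.

Things in the scene. Friction and masses are not known exactly. Their poses are not given: they have to be found in the camera images.
- stirrer_plate (a point): Compact magnetic stirrer, grey box 140 x 140 mm with a round aluminium plate 124 mm across on top, fixed to the bench at one end (left or right) of the row of coasters. The point is the centre of the plate's top face, 55 mm above the bench. At the other end of the row a low fixed console (140 x 140 mm, about 55 mm high, sloping blue screen) takes the same room.
- coaster_a: One of three identical round black rubber coasters, 84 mm across and 3 mm thick, fixed flat on the bench in a row along y (about 140 mm apart) that runs away from the stirrer; origin at the centre of its underside, so its top is 3 mm higher. Which letter lies where changes: tell them apart by their distance from the stirrer (nearest about 160 mm, middle about 300 mm, farthest about 440 mm, centre to centre).
- coaster_b: One of three identical round black rubber coasters, 84 mm across and 3 mm thick, fixed flat on the bench in a row along y (about 140 mm apart) that runs away from the stirrer; origin at the centre of its underside, so its top is 3 mm higher. Which letter lies where changes: tell them apart by their distance from the stirrer (nearest about 160 mm, middle about 300 mm, farthest about 440 mm, centre to centre).
- coaster_c: One of three identical round black rubber coasters, 84 mm across and 3 mm thick, fixed flat on the bench in a row along y (about 140 mm apart) that runs away from the stirrer; origin at the centre of its underside, so its top is 3 mm higher. Which letter lies where changes: tell them apart by their distance from the stirrer (nearest about 160 mm, middle about 300 mm, farthest about 440 mm, centre to centre).
- beaker_center (a point): White plastic beaker, open at the top, round, 60 mm outside diameter, 70 mm high, wall 3 mm, loose, upright. The point is its centre, on its upright axis, 35 mm above its underside.
- cover_center (a point): Plastic beaker cover, loose: a flat white disc 76 mm across and 6 mm thick with a flat underside, and an upright round grey knob 20 mm across rising 30 mm from the middle of the disc; 36 mm high in all. It lies disc down. The point is its centre, on its upright axis, 18 mm above its underside, which is 12 mm above the disc's top face; the knob's top is 18 mm above the point.
- bottle_center (a point): Round amber glass reagent bottle with a white cap, loose, upright, 94 mm high: straight body 54 mm across up to 60 mm, then a shoulder to a 32 mm wide cap. The point is its centre, on its upright axis, 47 mm above its underside, 47 mm below the cap's top.
- flask_center (a point): Square white plastic bottle with a round grey cap, loose, upright: body 50 x 50 mm, 62 mm high, cap 34 mm across, 84 mm high in all. x and y axes are square to its flat sides. The point is its centre, on its upright axis, 42 mm above its underside.
- jar_center (a point): Low round white jar with a grey lid as wide as the jar, loose, upright, 60 mm across the lid (58 mm below it), 48 mm high. The point is its centre, on its upright axis, 24 mm above its underside.
- vial_center (a point): Small clear glass sample vial with a white cap, 25 mm across, 46 mm high, standing loose between the coasters and the row of things near the robot; not to be knocked. The point is its centre, on its upright axis, 23 mm above the bench.
Not all that is in view belongs to the job. What is shaped like the coaster_c but brown or yellow is not meant.

How it is judged:
By the outcome, as a careful person would: the job done as asked, in the order asked, and still so for the second after the job is handed in, with the robot touching nothing.
It also fails if it takes over 128 s, if anything falls off the work surface, if the arm or the gripper's body presses on something with over 40 N, if the wrist force passes 120 N, or if a joint passes its speed limit or range.

## Working session

There is one attempt and no reset: what is moved stays moved. The work goes in short steps, Python scripts to look and compute and a tool call to move; the robot and the scene stay as the last step left them, time stands still between calls to the robot, and variables do not carry over. Pictures are saved under pics/ and viewed, about 12 in all and at most 16, crops included, and the job is handed in when it is done.

Besides the shell and the picture viewer there is one more tool, called after ">>>" by a JSON object that holds its "op" and its "data". drive_tool: Moves the arm, as the interface text tells. Shift numbers are shares of 0.04 m and turn numbers shares of 0.08 rad, none past 1 either way. Its arguments: {"type":"object","properties":{"commands":{"type":"array"},"hand":{"type":"number"},"force":{"type":"number"}},"required":["commands"]}

```bash
mkdir -p pics; ls
python3 - <<'E'
from rig import r
import cv2,numpy as np
s=r.observe(); print(s)
for n in ("top","side"):
    im=r.get_image(n); cv2.imwrite(f"pics/{n}0.png",im); p=r.camera_params(n); print(n,{k:np.round(v,4).tolist() for k,v in p.items()})
print(r.tcp_to_grasp, r.camera_params("wrist"))
E
```

```text
pics
{'t': 0.0, 'joint_positions': array([ 1.16351237,  0.41798889, -0.01034924,  1.61420767,  0.00470605,
        1.11067455, -0.05298424]), 'joint_vel': array([-0.00188709,  0.00097309, -0.00145534, -0.00052477, -0.00017261,
       -0.0011207 ,  0.00207875]), 'joint_efforts': array([ 3.04938692e-05, -8.64459372e+01,  6.78673480e-01, -4.34910750e+01,
        1.90178433e-02,  7.38069793e-03, -5.10553878e-05]), 'tcp_pos': array([ 0.22343595, -0.58331123,  0.23063666]), 'tool_rot': array([ 0.12852027, -0.12873652,  0.69573902, -0.69487889]), 'contact_force': array([-0.99912603, -0.88988277,  0.56001443]), 'moment': array([-0.06516069,  0.00128728, -0.00995919]), 'grip_width': 0.998084292430545}
top {'mtx': [[522.1939, 0.0, 314.6928], [0.0, 522.1939, 251.6374], [0.0, 0.0, 1.0]], 'R': [[0.0207, -0.9994, -0.0265], [-0.9964, -0.0185, -0.0826], [0.0821, 0.0281, -0.9962]], 't': [0.0051, 0.524, 1.0807]}
side {'mtx': [[523.5127, 0.0, 316.6049], [0.0, 523.5127, 242.016], [0.0, 0.0, 1.0]], 'R': [[-0.9987, -0.0508, -0.0057], [-0.0224, 0.5364, -0.8437], [0.0459, -0.8424, -0.5368]], 't': [0.5008, 0.0778, 0.989]}
0.0187 {'mtx': array([[365.28984045,   0.        , 318.2762691 ],
       [  0.        , 365.28984045, 239.91603526],
       [  0.        ,   0.        ,   1.        ]]), 'R': array([[ 0.35556773, -0.93464832, -0.00202743],
       [-0.89355639, -0.34056969,  0.29252224],
       [-0.2740959 , -0.10219984, -0.95625657]]), 't': array([-0.62265863, -0.03612136,  0.37905664])}
```

View pics/top0.png

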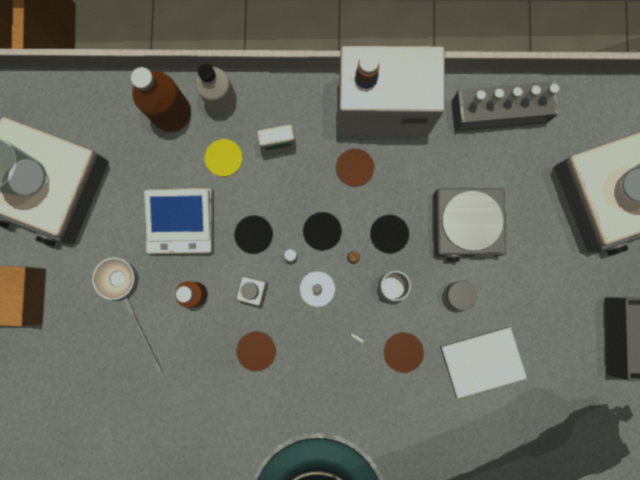

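View pics/side0.png

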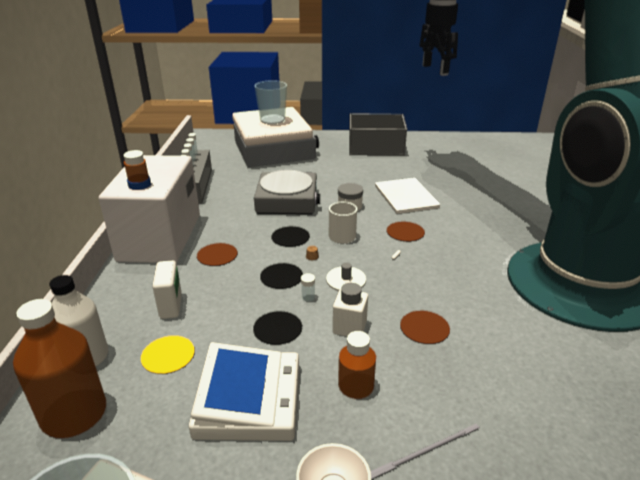

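```bash
cat > h.py <<'E'
from rig import r
import cv2,numpy as np
from scipy.optimize import least_squares
from scipy.spatial.transform import Rotation as Ro
def proj(P,X):
    c=(P["R"]@np.atleast_2d(X).T).T+P["t"]; u=(P["mtx"]@c.T).T; return u[:,:2]/u[:,2:]
def ray(P,uv,z):
    C=-P["R"].T@P["t"]; d=P["R"].T@np.linalg.inv(P["mtx"])@np.array([*uv,1.]); return C+d*(z-C[2])/d[2]
# profile (radius,z) lists, z from underside
SH={"beaker_center":[(.03,0),(.03,.07)],"cover_center":[(.038,0),(.038,.006),(.01,.006),(.01,.036)],
"bottle_center":[(.027,0),(.027,.06),(.016,.078),(.016,.094)],"jar_center":[(.029,0),(.029,.034),(.03,.036),(.03,.048)],
"vial_center":[(.0125,0),(.0125,.046)],"coaster_a":[(.042,0),(.042,.003)],"stirrer_plate":[(.062,.05),(.062,.055)]}
A=np.linspace(0,2*np.pi,48,endpoint=False)
def pts(n,x,y,z0,yaw=0):
    if n=="flask_center":
        s=.025*np.array([[1,1],[1,-1],[-1,-1],[-1,1]])@np.array([[np.cos(yaw),np.sin(yaw)],[-np.sin(yaw),np.cos(yaw)]])
        L=[np.c_[s,np.full(4,z)] for z in(0,.062)]+[np.c_[.017*np.cos(A),.017*np.sin(A),0*A+z] for z in(.062,.084)]
    else: L=[np.c_[a*np.cos(A),a*np.sin(A),0*A+z] for a,z in SH[n]]
    return np.vstack(L)+[x,y,z0]
def sil(P,n,q,z0):
    m=np.zeros((480*4,640*4),np.uint8); p=pts(n,q[0],q[1],z0,q[2] if len(q)>2 else 0)
    if n in("cover_center","bottle_center","flask_center"): # union of hulls of sections
        k=[p[:96],p[96:]] if n!="flask_center" else [p[:8],p[8:]]
        if n=="bottle_center": k.append(p[48:144])
    else: k=[p]
    for a in k:
        h=cv2.convexHull(((proj(P,a)+.5)*4).astype(np.float32).round().astype(np.int32)); cv2.fillConvexPoly(m,h,1)
    return cv2.resize(m.astype(np.float32),(640,480),interpolation=cv2.INTER_AREA)
def fit(P,mask,n,z0=0,yaw0=None,zm=.03):
    """maximise silhouette overlap; returns (x,y[,yaw]), IoU"""
    from scipy.optimize import minimize
    v,u=np.nonzero(mask); g=ray(P,(u.mean(),v.mean()),z0+zm)
    m=mask.astype(np.float32); best=None
    for yw in ([None] if n!="flask_center" else (0,.4,.8,1.2)):
        q=[g[0],g[1]]+([] if yw is None else [yw])
        f=lambda q:1-np.minimum(s:=sil(P,n,q,z0),m).sum()/np.maximum(s,m).sum()
        S=np.array([q]+[[*(np.array(q)+d)] for d in np.diag([.008,.008,.3][:len(q)])])
        o=minimize(f,q,method="Nelder-Mead",options=dict(initial_simplex=S,xatol=1e-4,fatol=1e-4,maxiter=80))
        if best is None or o.fun<best.fun: best=o
    return best.x,1-best.fun
E
cat > m.py <<'E'
from h import *
import sys
for cam in ("top","side"):
    P=r.camera_params(cam); im=r.get_image(cam)
    for n in ["beaker_center","cover_center","bottle_center","jar_center","flask_center","vial_center","coaster_a"]+([] if cam=="side" else ["stirrer_plate"]):
        for d in r.trace(cam,n):
            if d["p"]<.3: continue
            if n=="stirrer_plate": print(cam,n,d["extent"],d["p"]);continue
            q,i=fit(P,d["mask"],n)
            print(cam,n,round(d["p"],2),d["extent"],np.round(q,4),round(i,3))
E
python3 m.py
python3 - <<'E'
from h import *
P=r.camera_params("top"); im=r.get_image("top"); 
print(-P["R"].T@P["t"])
roi=cv2.cvtColor(im,6)[188:256,436:507]
for t in (130,150,165):
    c,_=cv2.findContours((roi>t).astype(np.uint8),0,2)
    c=max(c,key=cv2.contourArea); e=cv2.fitEllipse(c); u=(e[0][0]+436,e[0][1]+188); print(t,u,e[1],ray(P,u,.055))
E
```

```text
top beaker_center 0.85 [380.3, 273.1, 30.5, 27.0] [ 0.4554 -0.1481] 0.935
top cover_center 0.77 [301.3, 270.5, 34.5, 38.2] [0.4453 0.0088] 0.923
top cover_center 0.3 [286.2, 246.8, 9.1, 15.0] [0.5239 0.0672] 0.116
top bottle_center 0.69 [176.5, 281.8, 33.1, 25.5] [0.431  0.2727] 0.928
top jar_center 0.58 [444.7, 281.0, 32.5, 30.5] [ 0.4389 -0.2858] 0.944
top flask_center 0.6 [236.8, 278.8, 27.6, 29.4] [0.4389 0.1428 1.332 ] 0.906
top vial_center 0.41 [283.6, 243.1, 11.2, 15.3] [0.5156 0.0675] 0.844
top coaster_a 0.98 [383.6, 330.2, 40.0, 41.2] [ 0.3171 -0.1747] 0.968
top coaster_a 0.88 [235.0, 214.6, 37.7, 35.8] [0.5614 0.1499] 0.971
top coaster_a 0.87 [203.6, 136.9, 38.1, 38.6] [0.7299 0.2222] 0.954
top coaster_a 0.85 [235.9, 332.0, 40.2, 40.9] [0.312  0.1373] 0.97
top coaster_a 0.61 [369.6, 214.6, 38.6, 37.3] [ 0.5685 -0.1421] 0.974
top coaster_a 0.61 [332.2, 147.8, 46.2, 39.2] [ 0.7115 -0.0662] 0.971
top coaster_a 0.56 [305.4, 213.5, 38.7, 35.5] [0.5718 0.0031] 0.948
top stirrer_plate [431.6, 187.8, 73.9, 73.0] 0.72
side beaker_center 0.69 [328.5, 198.1, 27.2, 43.2] [ 0.4539 -0.14
[... 563 characters left out ...]
.5712 0.0016] 0.962
side coaster_a 0.75 [248.8, 309.2, 57.2, 36.4] [0.5613 0.1503] 0.972
side coaster_a 0.67 [141.5, 336.1, 51.1, 39.2] [0.7288 0.2208] 0.973
side coaster_a 0.62 [384.9, 223.3, 44.2, 17.5] [ 0.3163 -0.1747] 0.957
side coaster_a 0.59 [197.6, 246.8, 40.0, 20.5] [ 0.7113 -0.0669] 0.869
[ 0.4332725  -0.01559649  1.12003339]
130 (472.6375389099121, 219.98642539978027) (58.69119644165039, 60.56513595581055) [ 0.59180917 -0.30664874  0.055     ]
150 (472.4594917297363, 220.1421127319336) (57.79296112060547, 59.601600646972656) [ 0.59148254 -0.30628686  0.055     ]
165 (472.44558334350586, 220.07835006713867) (56.7044792175293, 58.42352294921875) [ 0.59161334 -0.30625922  0.055     ]
```

```bash
cat > go.py <<'E'
# go.py x y z [yaw_deg of jaw axis from world +x]: shift/turn in tool units from measured pose
from h import *
import sys
def go(x,y,z,yaw=None):
    s=r.observe(); p=s["tcp_pos"]; R=Ro.from_quat(np.roll(s["tool_rot"],-1)).as_matrix()
    jy=np.degrees(np.arctan2(R[1,2],R[0,2]))
    print("t",round(s["t"],2),"tcp",np.round(p,4),"jaw yaw",round(jy,2),"toolY",np.round(R[:,1],3),"F",np.round(s["contact_force"],1),"w",round(s["grip_width"],3))
    if yaw is None: yaw=jy
    yw=yaw+180*np.round((jy-yaw)/180); c,sn=np.cos(np.radians(yw)),np.sin(np.radians(yw))
    zt=np.array([c,sn,0]); yt=np.array([0,0,-1.]); T=np.c_[np.cross(yt,zt),yt,zt]
    print("shift in current axes/0.04",np.round(R.T@(np.array([x,y,z])-p)/.04,2),"in target axes",np.round(T.T@(np.array([x,y,z])-p)/.04,2),
      "turn/0.08",np.round(Ro.from_matrix(R.T@T).as_rotvec()/.08,2)); print("T x,z axes",np.round(T[:,0],3),np.round(T[:,2],3))
if __name__=="__main__": go(*map(float,sys.argv[1:]))
E
python3 go.py .4547 -.1487 .2 0
```

```text
t 1.0 tcp [ 0.2235 -0.5836  0.2313] jaw yaw -69.04 toolY [-0.  0. -1.] F [ 0.   0.1 -0.3] w 0.999
shift in current axes/0.04 [-9.29  0.78 -8.09] in target axes [-10.87   0.78   5.78] turn/0.08 [  0.   -15.06   0.  ]
T x,z axes [ 0. -1.  0.] [1. 0. 0.]
```

>>> {"op": "drive_tool", "data": {"commands": [[[0,0,0,0,-0.94,0],[0,0,0,0,-0.94,0],[0,0,0,0,-0.94,0],[0,0,0,0,-0.94,0],[0,0,0,0,-0.94,0],[0,0,0,0,-0.94,0],[0,0,0,0,-0.94,0],[0,0,0,0,-0.94,0]]], "hand": -1, "force": 40}}

```text
t: 1.67
tcp_pos: [0.2235, -0.5837, 0.2313]
tool_rot: [0.33, -0.33, 0.625, -0.625]
contact_force: [-0.2, -0.8, 0.0]
grip_width: 0.995
```

>>> {"op": "drive_tool", "data": {"commands": [[[0,0,0,0,-0.94,0],[0,0,0,0,-0.94,0],[0,0,0,0,-0.94,0],[0,0,0,0,-0.94,0],[0,0,0,0,-0.94,0],[0,0,0,0,-0.94,0],[0,0,0,0,-0.94,0],[0,0,0,0,-0.94,0]]]}}

```text
t: 2.33
tcp_pos: [0.2235, -0.5836, 0.2313]
tool_rot: [-0.5, 0.5, -0.5, 0.5]
contact_force: [0.9, 0.4, -0.7]
grip_width: 1.004
```

>>> {"op": "drive_tool", "data": {"commands": [[[-0.68,0,0.36,0,0,0],[-0.68,0,0.36,0,0,0],[-0.68,0,0.36,0,0,0],[-0.68,0,0.36,0,0,0],[-0.68,0,0.36,0,0,0],[-0.68,0,0.36,0,0,0],[-0.68,0,0.36,0,0,0],[-0.68,0,0.36,0,0,0]]]}}

```text
t: 3.0
tcp_pos: [0.3396, -0.3649, 0.2314]
tool_rot: [-0.499, 0.5, -0.5, 0.501]
contact_force: [1.2, -0.1, -0.4]
grip_width: 1.004
```

>>> {"op": "drive_tool", "data": {"commands": [[[-0.68,0,0.36,0,0,0],[-0.68,0,0.36,0,0,0],[-0.68,0,0.36,0,0,0],[-0.68,0,0.36,0,0,0],[-0.68,0,0.36,0,0,0],[-0.68,0,0.36,0,0,0],[-0.68,0,0.36,0,0,0],[0,0,0,0,0,0]]]}}

```text
t: 3.67
tcp_pos: [0.4426, -0.1709, 0.2317]
tool_rot: [0.502, -0.501, 0.499, -0.499]
contact_force: [-0.1, 0.9, 0.3]
grip_width: 0.998
```

```bash
python3 go.py .4547 -.1487 .2 0
cat > w.py <<'E'
from h import *
import sys
P=r.camera_params("wrist"); im=r.get_image("wrist"); cv2.imwrite("pics/"+sys.argv[1],im)
for a in sys.argv[2:]:
    n,z=(a.split(":")+["0"])[:2]
    for d in r.trace("wrist",n):
        if d["p"]<.3: continue
        q,i=fit(P,d["mask"],n,float(z)); print(n,round(d["p"],2),np.round(d["extent"]),np.round(q,4),round(i,3))
E
python3 w.py w1.png beaker_center coaster_a
```

```text
t 3.67 tcp [ 0.4426 -0.1709  0.2317] jaw yaw 0.25 toolY [ 0.001  0.001 -1.   ] F [-0.1  0.9  0.3] w 0.998
shift in current axes/0.04 [-0.55  0.79  0.3 ] in target axes [-0.56  0.79  0.3 ] turn/0.08 [-0.02  0.06 -0.01]
T x,z axes [ 0. -1.  0.] [1. 0. 0.]
beaker_center 0.67 [297. 150.  68.  78.] [ 0.4546 -0.1461] 0.98
coaster_a 0.94 [417.   0.  96.  67.] [0.5704 0.0035] 0.977
coaster_a 0.92 [156. 164.  83.  78.] [ 0.3166 -0.1719] 0.972
coaster_a 0.76 [555.  46.  84.  96.] [ 0.7112 -0.0658] 0.973
coaster_a 0.73 [400. 139.  85.  78.] [ 0.5664 -0.1418] 0.961
```

View pics/w1.png

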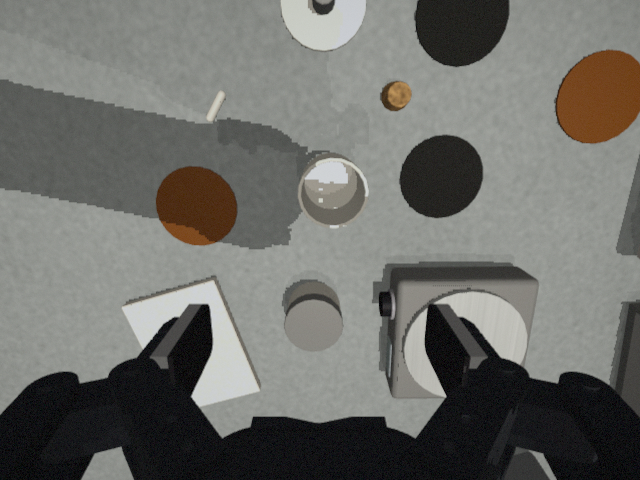

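>>> {"op": "drive_tool", "data": {"commands": [[[-0.28,0,0.15,0,0.06,0],[-0.29,0.3,0.15,0,0,0],[0,0.8,0,0,0,0],[0,0.8,0,0,0,0],[0,0.8,0,0,0,0],[0,0.5,0,0,0,0],[0,0,0,0,0,0],[0,0,0,0,0,0]]]}}

```text
t: 4.48
tcp_pos: [0.4518, -0.1539, 0.1032]
tool_rot: [0.498, -0.498, 0.503, -0.501]
contact_force: [1.3, 0.4, 0.4]
grip_width: 0.999
```

```bash
python3 go.py .4547 -.148 .02 0
```

```text
t 4.48 tcp [ 0.4518 -0.1539  0.1032] jaw yaw -0.44 toolY [-0.002  0.001 -1.   ] F [1.3 0.4 0.4] w 0.999
shift in current axes/0.04 [-0.15  2.08  0.07] in target axes [-0.15  2.08  0.07] turn/0.08 [ 0.02 -0.1  -0.01]
T x,z axes [ 0. -1.  0.] [1. 0. 0.]
```

>>> {"op": "drive_tool", "data": {"commands": [[[-0.15,0,0.07,0,-0.1,0],[0,0.6,0,0,0,0],[0,0.6,0,0,0,0],[0,0.6,0,0,0,0],[0,0.28,0,0,0,0],[0,0,0,0,0,0],[0,0,0,0,0,0]]]}}

```text
t: 5.07
tcp_pos: [0.4559, -0.1473, 0.0211]
tool_rot: [0.501, -0.5, 0.499, -0.5]
contact_force: [0.4, 0.2, 0.3]
grip_width: 1.002
```

```bash
python3 go.py .4547 -.148 .02 0;python3 go.py .4547 -.148 .02 0
```

```text
t 5.07 tcp [ 0.4559 -0.1473  0.0211] jaw yaw 0.09 toolY [ 0.001 -0.    -1.   ] F [0.4 0.2 0.3] w 1.002
shift in current axes/0.04 [ 0.02  0.03 -0.03] in target axes [ 0.02  0.03 -0.03] turn/0.08 [-0.01  0.02  0.  ]
T x,z axes [ 0. -1.  0.] [1. 0. 0.]
t 5.07 tcp [ 0.4559 -0.1473  0.0211] jaw yaw 0.09 toolY [ 0.001 -0.    -1.   ] F [0.4 0.2 0.3] w 1.002
shift in current axes/0.04 [ 0.02  0.03 -0.03] in target axes [ 0.02  0.03 -0.03] turn/0.08 [-0.01  0.02  0.  ]
T x,z axes [ 0. -1.  0.] [1. 0. 0.]
```

>>> {"op": "drive_tool", "data": {"commands": [[[0,0,0,0,0,0],[0,0,0,0,0,0],[0,0,0,0,0,0],[0,0,0,0,0,0],[0,0,0,0,0,0],[0,0,0,0,0,0],[0,0,0,0,0,0],[0,0,0,0,0,0]]], "hand": 1, "force": 40}}

```text
t: 5.73
tcp_pos: [0.456, -0.1477, 0.0216]
tool_rot: [0.501, -0.5, 0.499, -0.5]
contact_force: [-4.2, 0.4, 17.2]
grip_width: 0.688
```

```bash
python3 go.py .5916 -.3063 .15 0
```

```text
t 5.73 tcp [ 0.456  -0.1477  0.0216] jaw yaw 0.09 toolY [ 0.002 -0.001 -1.   ] F [-4.2  0.4 17.2] w 0.688
shift in current axes/0.04 [ 3.97 -3.2   3.39] in target axes [ 3.97 -3.21  3.39] turn/0.08 [-0.02  0.02  0.01]
T x,z axes [ 0. -1.  0.] [1. 0. 0.]
```

>>> {"op": "drive_tool", "data": {"commands": [[[0,-0.5,0,0,0,0],[0,-0.7,0,0,0,0],[0,-0.7,0,0,0,0],[0,-0.7,0,0,0,0],[0,-0.5,0,0,0,0],[0.3,-0.1,0.25,0,0,0],[0.6,0,0.5,0,0,0],[0.7,0,0.6,0,0,0]]]}}

```text
t: 6.4
tcp_pos: [0.5098, -0.2116, 0.15]
tool_rot: [-0.501, 0.501, -0.498, 0.5]
contact_force: [1.0, 0.7, -0.6]
grip_width: 0.684
```

>>> {"op": "drive_tool", "data": {"commands": [[[0.7,0,0.6,0,0,0],[0.7,0,0.6,0,0,0],[0.6,0,0.5,0,0,0],[0.3,0,0.3,0,0,0],[0,0,0,0,0,0],[0,0,0,0,0,0]]]}}

```text
t: 6.9
tcp_pos: [0.5895, -0.3034, 0.1482]
tool_rot: [0.5, -0.5, 0.5, -0.5]
contact_force: [-0.4, 0.7, -0.8]
grip_width: 0.687
```

```bash
python3 go.py .5916 -.3063 .078 0
python3 - <<'E'
from h import *
for c in("top","wrist"):
    P=r.camera_params(c); im=r.get_image(c); cv2.imwrite(f"pics/b_{c}.png",im)
    z=r.observe()["tcp_pos"][2]-.0216
    for d in r.trace(c,"beaker_center"):
        if d["p"]>.3: print(c,d["p"],d["extent"],fit(P,d["mask"],"beaker_center",z))
a=cv2.imread("pics/b_top.png")[170:330,380:560]; cv2.imwrite("pics/b.png",np.hstack([cv2.resize(a,None,fx=2,fy=2),cv2.resize(cv2.imread("pics/b_wrist.png"),(427,320))]))
E
```

```text
t 6.9 tcp [ 0.5895 -0.3034  0.1482] jaw yaw 0.04 toolY [ 0.     0.001 -1.   ] F [-0.4  0.7 -0.8] w 0.687
shift in current axes/0.04 [0.07 1.76 0.05] in target axes [0.07 1.76 0.05] turn/0.08 [-0.    0.01 -0.01]
T x,z axes [ 0. -1.  0.] [1. 0. 0.]
top 0.65 [468.2, 199.1, 21.4, 27.9] (array([ 0.5867431 , -0.27867058]), np.float64(0.42484086751937866))
wrist 0.88 [221.4, 228.8, 193.1, 199.1] (array([ 0.58886106, -0.30080499]), np.float64(0.7854639291763306))
```

View pics/b.png

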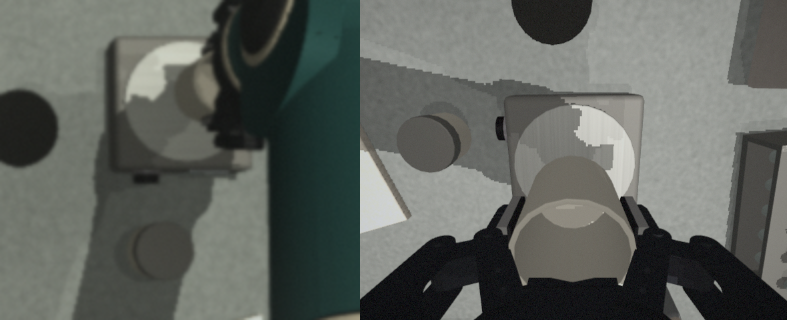

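Run:
```python
from h import *
P=r.camera_params("side"); g=cv2.cvtColor(cv2.imread("pics/side0.png"),6)
for t in (150,165,180):
    m=(g[165:200,250:325]>t).astype(np.uint8); c,_=cv2.findContours(m,0,2); c=max(c,key=cv2.contourArea)
    e=cv2.fitEllipse(cv2.convexHull(c)); u=(e[0][0]+250,e[0][1]+165); print(t,u,e[1],ray(P,u,.055))
```

```text
150 (297.82460021972656, 182.88233184814453) (35.94878005981445, 161.4407501220703) [ 0.56047441 -0.29484443  0.055     ]
165 (317.60040283203125, 181.81663703918457) (34.22924041748047, 116.05622863769531) [ 0.51418832 -0.30236324  0.055     ]
180 (285.6626319885254, 180.7273826599121) (23.32423973083496, 51.373146057128906) [ 0.59030216 -0.30528247  0.055     ]
```

>>> {"op": "drive_tool", "data": {"commands": [[[0.07,0.5,0.05,0,0,0],[0,0.6,0,0,0,0],[0,0.4,0,0,0,0],[0,0.1,0,0,0,0],[0,0,0,0,0,0],[0,0,0,0,0,0]]]}}

```text
t: 7.6
tcp_pos: [0.5918, -0.3058, 0.0852]
tool_rot: [0.501, -0.5, 0.499, -0.5]
contact_force: [0.4, 0.7, -0.8]
grip_width: 0.685
```

```bash
python3 go.py .5916 -.3063 .077 0
```

```text
t 7.6 tcp [ 0.5918 -0.3058  0.0852] jaw yaw 0.1 toolY [ 0.001 -0.    -1.   ] F [ 0.4  0.7 -0.8] w 0.685
shift in current axes/0.04 [ 0.01  0.2  -0.  ] in target axes [ 0.01  0.2  -0.  ] turn/0.08 [-0.01  0.02  0.  ]
T x,z axes [ 0. -1.  0.] [1. 0. 0.]
```

>>> {"op": "drive_tool", "data": {"commands": [[[0,0.1,0,0,0,0],[0,0.07,0,0,0,0],[0,0,0,0,0,0],[0,0,0,0,0,0]]]}}

```text
t: 7.93
tcp_pos: [0.5915, -0.3059, 0.0775]
tool_rot: [0.5, -0.5, 0.5, -0.5]
contact_force: [0.0, 0.3, -0.3]
grip_width: 0.687
```

>>> {"op": "drive_tool", "data": {"commands": [[[0,0.04,0,0,0,0],[0,0,0,0,0,0],[0,0,0,0,0,0]]]}}

```text
t: 8.18
tcp_pos: [0.5917, -0.306, 0.0768]
tool_rot: [0.5, -0.5, 0.499, -0.5]
contact_force: [-6.4, 2.9, 13.2]
grip_width: 0.685
```

>>> {"op": "drive_tool", "data": {"commands": [[[0,0,0,0,0,0],[0,0,0,0,0,0],[0,0,0,0,0,0],[0,0,0,0,0,0],[0,0,0,0,0,0],[0,-0.3,0,0,0,0],[0,-0.6,0,0,0,0],[0,-0.8,0,0,0,0]]], "hand": -1}}

```text
t: 8.85
tcp_pos: [0.5905, -0.3054, 0.1433]
tool_rot: [0.5, -0.501, 0.501, -0.498]
contact_force: [0.1, -0.0, -0.3]
grip_width: 1.0
```

>>> {"op": "drive_tool", "data": {"commands": [[[0,-0.8,0,0,0,0],[0,-0.8,0,0,0,0],[-0.5,-0.3,-0.2,0,0,0],[-0.65,0,-0.3,0,0,0],[-0.65,0,-0.3,0,0,0],[-0.65,0,-0.3,0,0,0],[-0.65,0,-0.3,0,0,0],[-0.65,0,-0.3,0,0,0]]]}}

```text
t: 9.52
tcp_pos: [0.5225, -0.1548, 0.2206]
tool_rot: [0.5, -0.5, 0.499, -0.5]
contact_force: [0.5, 0.0, 1.2]
grip_width: 1.005
```

>>> {"op": "drive_tool", "data": {"commands": [[[-0.65,0,-0.3,0,0,0],[-0.65,0,-0.3,0,0,0],[-0.65,0,-0.3,0,0,0],[-0.65,0,-0.3,0,0,0],[-0.5,0,-0.3,0,0,0],[0,0,0,0,0,0],[0,0,0,0,0,0]]]}}

```text
t: 10.1
tcp_pos: [0.4629, -0.0313, 0.2207]
tool_rot: [0.501, -0.501, 0.499, -0.5]
contact_force: [-0.4, -0.4, 0.6]
grip_width: 0.999
```

```bash
python3 go.py .446 .008 .06 0; python3 w.py w2.png cover_center vial_center coaster_a
python3 - <<'E'
from h import *
for c in("top","side"):
    P=r.camera_params(c); im=r.get_image(c); cv2.imwrite(f"pics/c_{c}.png",im)
    for n,z in(("beaker_center",.055),("cover_center",0)):
      for d in r.trace(c,n):
        if d["p"]>.3: print(c,n,d["p"],d["extent"],fit(P,d["mask"],n,z))
E
```

```text
t 10.1 tcp [ 0.4629 -0.0313  0.2207] jaw yaw 0.19 toolY [ 0.001 -0.001 -1.   ] F [-0.4 -0.4  0.6] w 0.999
shift in current axes/0.04 [-0.99  4.02 -0.42] in target axes [-0.98  4.02 -0.42] turn/0.08 [-0.01  0.04  0.01]
T x,z axes [ 0. -1.  0.] [1. 0. 0.]
cover_center 0.82 [264. 124.  80.  78.] [0.446  0.0116] 0.95
vial_center 0.94 [362.  84.  38.  30.] [0.5147 0.0674] 0.906
coaster_a 0.91 [384. 128.  91.  88.] [0.5704 0.0033] 0.966
coaster_a 0.81 [ 99.   0. 100.  65.] [0.3129 0.1403] 0.978
coaster_a 0.78 [517. 198.  84.  82.] [ 0.7101 -0.0655] 0.959
coaster_a 0.74 [376. 273.  77.  66.] [ 0.5658 -0.1401] 0.829
coaster_a 0.73 [385.   1.  98.  54.] [0.5613 0.1529] 0.979
coaster_a 0.7 [149. 295.  80.  59.] [ 0.3166 -0.1712] 0.279
coaster_a 0.67 [264. 122.  81.  79.] [0.446  0.0081] 0.831
coaster_a 0.33 [276. 394.  46.  29.] [ 0.4369 -0.2966] 0.324
top beaker_center 0.61 [457.5, 200.5, 42.5, 34.3] (array([ 0.59272596, -0.30755666]), np.float64(0.9566770792007446))
side beaker_center 0.79 [273.2, 146.1, 26.0, 38.4] (array([ 0.59056581, -0.30397736]), np.float64(0.922321081161499))
side cover_center 0.71 [327.6, 264.1, 41.5, 26.4] (array([0.44520416, 0.00794788]), np.float64(0.7773743271827698))
```

View pics/w2.png

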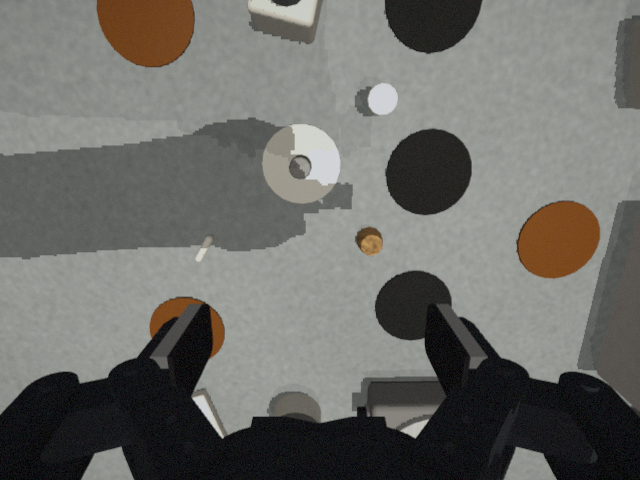

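>>> {"op": "drive_tool", "data": {"commands": [[[-0.5,0,-0.2,0,0,0],[-0.5,0.5,-0.22,0,0,0],[0,0.8,0,0,0,0],[0,0.8,0,0,0,0],[0,0.8,0,0,0,0],[0,0.5,0,0,0,0],[0,0,0,0,0,0],[0,0,0,0,0,0]]]}}

```text
t: 11.27
tcp_pos: [0.4459, 0.0082, 0.0836]
tool_rot: [-0.5, 0.501, -0.5, 0.499]
contact_force: [0.1, -0.8, 0.6]
grip_width: 0.999
```

```bash
python3 go.py .446 .0085 .012 0
```

```text
t 11.27 tcp [0.4459 0.0082 0.0836] jaw yaw 0.1 toolY [-0.002  0.001 -1.   ] F [ 0.1 -0.8  0.6] w 0.999
shift in current axes/0.04 [-0.01  1.79  0.01] in target axes [-0.01  1.79  0.  ] turn/0.08 [ 0.02  0.02 -0.01]
T x,z axes [ 0. -1.  0.] [1. 0. 0.]
```

>>> {"op": "drive_tool", "data": {"commands": [[[0,0.5,0,0,0,0],[0,0.6,0,0,0,0],[0,0.5,0,0,0,0],[0,0.18,0,0,0,0],[0,0,0,0,0,0],[0,0,0,0,0,0]]]}}

```text
t: 11.77
tcp_pos: [0.447, 0.008, 0.0138]
tool_rot: [0.501, -0.5, 0.499, -0.5]
contact_force: [-0.2, -0.9, 0.3]
grip_width: 1.001
```

>>> {"op": "drive_tool", "data": {"commands": [[[0,0,0,0,0,0],[0,0,0,0,0,0],[0,0,0,0,0,0],[0,0,0,0,0,0],[0,0,0,0,0,0],[0,0,0,0,0,0],[0,0,0,0,0,0],[0,0,0,0,0,0]]], "hand": 1, "force": 40}}

```text
t: 12.43
tcp_pos: [0.4463, 0.0078, 0.0128]
tool_rot: [-0.5, 0.5, -0.5, 0.5]
contact_force: [-2.5, -0.8, 10.6]
grip_width: 0.217
```

>>> {"op": "drive_tool", "data": {"commands": [[[0,0,0,0,0,0],[0,0,0,0,0,0],[0,0,0,0,0,0],[0,0,0,0,0,0],[0,0,0,0,0,0]]]}}

```text
t: 12.85
tcp_pos: [0.4463, 0.0078, 0.0128]
tool_rot: [-0.5, 0.5, -0.5, 0.5]
contact_force: [-2.8, -0.0, 10.3]
grip_width: 0.222
```

>>> {"op": "drive_tool", "data": {"commands": [[[0,-0.4,0,0,0,0],[0,-0.7,0,0,0,0],[0,-0.8,0,0,0,0],[0,-0.8,0,0,0,0],[0,-0.8,0,0,0,0],[0,-0.7,0,0,0,0],[0,-0.4,0,0,0,0],[0.3,0,0.15,0,0,0]]]}}

```text
t: 13.52
tcp_pos: [0.4531, -0.0027, 0.1998]
tool_rot: [0.502, -0.5, 0.498, -0.5]
contact_force: [0.6, 0.8, 0.2]
grip_width: 0.215
```

>>> {"op": "drive_tool", "data": {"commands": [[[0.6,0,0.28,0,0,0],[0.6,0,0.28,0,0,0],[0.6,0,0.28,0,0,0],[0.6,0,0.28,0,0,0],[0.6,0,0.28,0,0,0],[0.6,0,0.28,0,0,0],[0.6,0,0.28,0,0,0],[0.6,0,0.28,0,0,0]]]}}

```text
t: 14.18
tcp_pos: [0.5421, -0.1977, 0.1954]
tool_rot: [-0.5, 0.501, -0.5, 0.499]
contact_force: [0.4, 0.1, -0.3]
grip_width: 0.216
```

>>> {"op": "drive_tool", "data": {"commands": [[[0.6,0,0.28,0,0,0],[0.6,0,0.28,0,0,0],[0.6,0,0.28,0,0,0],[0.6,0,0.28,0,0,0],[0.3,0,0.12,0,0,0],[0,0,0,0,0,0],[0,0,0,0,0,0]]]}}

```text
t: 14.77
tcp_pos: [0.5914, -0.3043, 0.195]
tool_rot: [0.5, -0.5, 0.5, -0.499]
contact_force: [-0.4, 0.6, -0.8]
grip_width: 0.216
```

```bash
python3 go.py .5915 -.306 .1378 0; python3 w.py w3.png
python3 - <<'E'
from h import *
im=r.get_image("side"); cv2.imwrite("pics/d_side.png",im)
a=cv2.resize(im[80:240,230:390],(480,480)); b=cv2.imread("pics/w3.png")[:, 160:480]; cv2.imwrite("pics/d.png",np.hstack([a,b]))
E
```

```text
t 14.77 tcp [ 0.5914 -0.3043  0.195 ] jaw yaw 0.03 toolY [-0.002  0.001 -1.   ] F [-0.4  0.6 -0.8] w 0.216
shift in current axes/0.04 [0.04 1.43 0.01] in target axes [0.04 1.43 0.  ] turn/0.08 [ 0.02  0.01 -0.01]
T x,z axes [ 0. -1.  0.] [1. 0. 0.]
```

View pics/d.png

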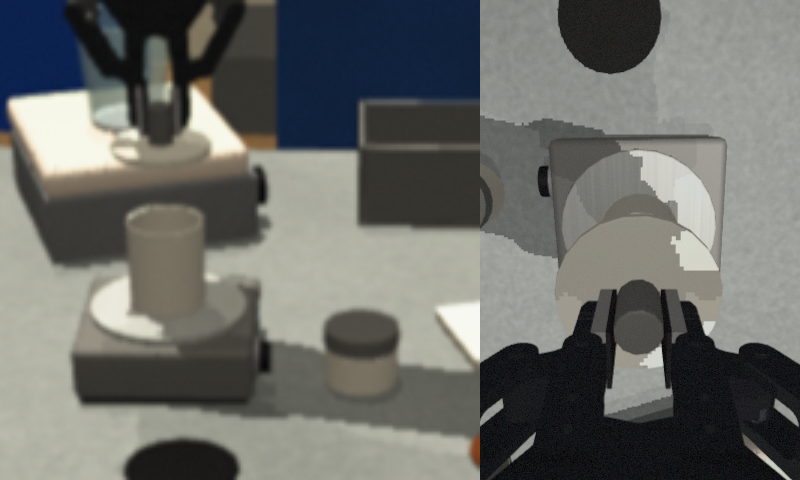

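>>> {"op": "drive_tool", "data": {"commands": [[[0.04,0.3,0,0,0,0],[0,0.5,0,0,0,0],[0,0.38,0,0,0,0],[0,0.15,0,0,0,0],[0,0,0,0,0,0],[0,0,0,0,0,0]]]}}

```text
t: 15.37
tcp_pos: [0.5919, -0.3052, 0.1434]
tool_rot: [0.5, -0.5, 0.5, -0.499]
contact_force: [0.6, -0.3, -0.1]
grip_width: 0.219
```

```bash
python3 go.py .5915 -.306 .1378 0
python3 - <<'E'
from h import *
P=r.camera_params("side"); r.get_image("side"); z=r.observe()["tcp_pos"][2]-.0128
for n,z in(("cover_center",z),("beaker_center",.055)):
  for d in r.trace("side",n):
    if d["p"]>.3: print(n,d["p"],d["extent"],fit(P,d["mask"],n,z))
E
```

```text
t 15.37 tcp [ 0.5919 -0.3052  0.1434] jaw yaw 0.11 toolY [-0.  0. -1.] F [ 0.6 -0.3 -0.1] w 0.219
shift in current axes/0.04 [ 0.02  0.14 -0.01] in target axes [ 0.02  0.14 -0.01] turn/0.08 [ 0.    0.02 -0.  ]
T x,z axes [ 0. -1.  0.] [1. 0. 0.]
cover_center 0.61 [273.7, 155.2, 21.5, 28.2] (array([ 0.57377141, -0.16993278]), np.float64(0.6148591637611389))
beaker_center 0.8 [270.8, 154.6, 26.6, 31.3] (array([ 0.59128011, -0.30540092]), np.float64(0.7487664818763733))
```

>>> {"op": "drive_tool", "data": {"commands": [[[0.01,0.07,0,0,0,0],[0,0.07,0,0,0,0],[0,0,0,0,0,0],[0,0,0,0,0,0]]]}}

```text
t: 15.85
tcp_pos: [0.5921, -0.3061, 0.138]
tool_rot: [0.5, -0.5, 0.499, -0.5]
contact_force: [0.7, -0.0, 2.9]
grip_width: 0.216
```

>>> {"op": "drive_tool", "data": {"commands": [[[0,0.02,0,0,0,0],[0,0,0,0,0,0],[0,0,0,0,0,0]]]}}

```text
t: 16.1
tcp_pos: [0.5923, -0.3061, 0.1379]
tool_rot: [0.5, -0.5, 0.499, -0.5]
contact_force: [-3.3, 0.7, 12.5]
grip_width: 0.215
```

>>> {"op": "drive_tool", "data": {"commands": [[[0,0,0,0,0,0],[0,0,0,0,0,0],[0,0,0,0,0,0],[0,0,0,0,0,0],[0,0,0,0,0,0],[0,-0.3,0,0,0,0],[0,-0.6,0,0,0,0],[0,-0.8,0,0,0,0]]], "hand": -1}}

```text
t: 16.77
tcp_pos: [0.5909, -0.3054, 0.2045]
tool_rot: [0.5, -0.501, 0.501, -0.498]
contact_force: [-0.8, -0.3, -0.5]
grip_width: 1.0
```

>>> {"op": "drive_tool", "data": {"commands": [[[0,-0.5,0,0,0,0],[-0.4,0,-0.1,0,0,0],[-0.75,0,-0.2,0,0,0],[-0.75,0,-0.2,0,0,0],[-0.75,0,-0.2,0,0,0],[-0.75,0,-0.2,0,0,0],[-0.75,0,-0.2,0,0,0],[-0.75,0,-0.2,0,0,0]]]}}

```text
t: 17.43
tcp_pos: [0.5391, -0.1086, 0.2258]
tool_rot: [0.5, -0.5, 0.499, -0.5]
contact_force: [-0.3, -0.1, 0.3]
grip_width: 1.004
```

>>> {"op": "drive_tool", "data": {"commands": [[[-0.75,0,-0.2,0,0,0],[-0.75,0,-0.2,0,0,0],[-0.75,0,-0.2,0,0,0],[-0.75,0,-0.2,0,0,0],[-0.75,0,-0.2,0,0,0],[-0.75,0,-0.2,0,0,0],[-0.75,0,-0.2,0,0,0],[-0.75,0,-0.2,0,0,0]]]}}

```text
t: 18.1
tcp_pos: [0.4747, 0.1314, 0.2259]
tool_rot: [0.501, -0.5, 0.499, -0.5]
contact_force: [0.9, 0.4, 0.1]
grip_width: 1.002
```

>>> {"op": "drive_tool", "data": {"commands": [[[-0.75,0,-0.2,0,0,0],[-0.75,0,-0.2,0,0,0],[-0.75,0,-0.2,0,0,0],[0,0,0,0,0,0],[0,0,0,0,0,0]]]}}

```text
t: 18.52
tcp_pos: [0.4505, 0.2215, 0.2257]
tool_rot: [0.501, -0.501, 0.499, -0.499]
contact_force: [0.6, -0.3, 0.3]
grip_width: 1.002
```

```bash
python3 go.py .430 .272 .12 0; python3 w.py w4.png bottle_center flask_center
python3 - <<'E'
from h import *
for c in("top","side"):
    P=r.camera_params(c); im=r.get_image(c); cv2.imwrite(f"pics/e_{c}.png",im)
    for n,z in(("beaker_center",.055),("cover_center",.125),("flask_center",0)):
      for d in r.trace(c,n):
        if d["p"]>.3: print(c,n,d["p"],d["extent"],fit(P,d["mask"],n,z))
a=cv2.imread("pics/e_top.png")[170:270,410:510];b=cv2.imread("pics/e_side.png")[120:240,230:350]
cv2.imwrite("pics/e.png",np.hstack([cv2.resize(a,(400,400),interpolation=2),cv2.resize(b,(400,400),interpolation=2)]))
E
```

```text
t 18.52 tcp [0.4505 0.2215 0.2257] jaw yaw 0.27 toolY [ 0.001  0.    -1.   ] F [ 0.6 -0.3  0.3] w 1.002
shift in current axes/0.04 [-1.26  2.64 -0.51] in target axes [-1.26  2.64 -0.51] turn/0.08 [-0.01  0.06 -0.  ]
T x,z axes [ 0. -1.  0.] [1. 0. 0.]
bottle_center 0.68 [262. 126.  65.  66.] [0.43   0.2737] 0.97
flask_center 0.63 [273. 253.  63.  75.] [0.4385 0.1462 1.3403] 0.952
top beaker_center 0.46 [458.6, 219.0, 12.3, 12.9] (array([ 0.56205678, -0.25646097]), np.float64(0.10220223665237427))
top cover_center 0.56 [461.9, 194.0, 40.7, 40.2] (array([ 0.59273586, -0.30216825]), np.float64(0.9672068953514099))
side beaker_center 0.81 [273.9, 158.3, 18.0, 25.9] (array([ 0.59534226, -0.30988103]), np.float64(0.4609375))
side cover_center 0.72 [268.9, 140.3, 31.5, 18.2] (array([ 0.59248207, -0.30493736]), np.float64(0.802586555480957))
side flask_center 0.67 [331.8, 286.8, 35.2, 49.6] (array([0.43880265, 0.14107291, 1.39644021]), np.float64(0.8724929690361023))
```

View pics/e.png

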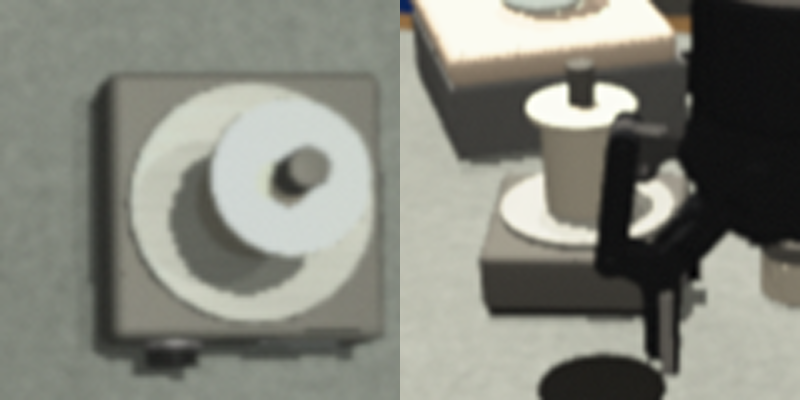

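>>> {"op": "drive_tool", "data": {"commands": [[[-0.6,0,-0.25,0,0.04,0],[-0.6,0,-0.25,0,0,0],[-0.07,0.5,-0.01,0,0,0],[0,0.8,0,0,0,0],[0,0.7,0,0,0,0],[0,0.5,0,0,0,0],[0,0,0,0,0,0],[0,0,0,0,0,0]]]}}

```text
t: 19.73
tcp_pos: [0.4304, 0.2708, 0.1248]
tool_rot: [0.499, -0.5, 0.501, -0.5]
contact_force: [-0.2, 0.6, 1.0]
grip_width: 1.002
```

```bash
python3 go.py .430 .2725 .025 0
python3 - <<'E'
from h import *
P=r.camera_params("top");print(ray(P,(482.75,213.6),.131))
g=cv2.imread("pics/e_top.png")[...,0]
m=(g[185:245,455:510]>205).astype(np.uint8);c,_=cv2.findContours(m,0,2);c=max(c,key=cv2.contourArea);e=cv2.fitEllipse(cv2.convexHull(c));print(e,ray(P,(e[0][0]+455,e[0][1]+185),.131))
E
```

```text
t 19.73 tcp [0.4304 0.2708 0.1248] jaw yaw -0.09 toolY [-0.002 -0.    -1.   ] F [-0.2  0.6  1. ] w 1.002
shift in current axes/0.04 [-0.04  2.5  -0.  ] in target axes [-0.04  2.5  -0.01] turn/0.08 [ 0.02 -0.02  0.  ]
T x,z axes [ 0. -1.  0.] [1. 0. 0.]
[ 0.59303426 -0.30495696  0.131     ]
((27.31661033630371, 28.871829986572266), (35.963871002197266, 37.93973159790039), 126.85454559326172) [ 0.59250025 -0.30413898  0.131     ]
```

>>> {"op": "drive_tool", "data": {"commands": [[[-0.04,0.6,0,0,0,0],[0,0.7,0,0,0,0],[0,0.6,0,0,0,0],[0,0.4,0,0,0,0],[0,0.18,0,0,0,0],[0,0,0,0,0,0],[0,0,0,0,0,0]]]}}

```text
t: 20.32
tcp_pos: [0.4315, 0.2728, 0.027]
tool_rot: [-0.5, 0.499, -0.5, 0.501]
contact_force: [-0.1, -0.6, -0.4]
grip_width: 0.998
```

```bash
python3 go.py .430 .2725 .025 0
```

```text
t 20.32 tcp [0.4315 0.2728 0.027 ] jaw yaw -0.11 toolY [ 0.001  0.001 -1.   ] F [-0.1 -0.6 -0.4] w 0.998
shift in current axes/0.04 [ 0.01  0.05 -0.04] in target axes [ 0.01  0.05 -0.04] turn/0.08 [-0.02 -0.02 -0.01]
T x,z axes [ 0. -1.  0.] [1. 0. 0.]
```

>>> {"op": "drive_tool", "data": {"commands": [[[0,0.03,-0.02,0,0,0],[0,0,0,0,0,0],[0,0,0,0,0,0],[0,0,0,0,0,0],[0,0,0,0,0,0],[0,0,0,0,0,0],[0,0,0,0,0,0],[0,0,0,0,0,0]]], "hand": 1, "force": 50}}

```text
t: 20.98
tcp_pos: [0.4304, 0.2725, 0.0256]
tool_rot: [-0.5, 0.499, -0.5, 0.501]
contact_force: [-3.5, -3.0, 14.4]
grip_width: 0.621
```

>>> {"op": "drive_tool", "data": {"commands": [[[0,-0.4,0,0,0,0],[0,-0.6,0,0,0,0],[0,-0.8,0,0,0,0],[0,-0.8,0,0,0,0],[0,-0.7,0,0,0,0],[0,-0.4,0,0,0,0],[0,0,0,0,0,0],[0,0,0,0,0,0]]]}}

```text
t: 21.65
tcp_pos: [0.4303, 0.2722, 0.1731]
tool_rot: [-0.5, 0.499, -0.5, 0.501]
contact_force: [-0.4, -0.8, -2.8]
grip_width: 0.617
```

```bash
python3 go.py .567 -.1413 .16 0; python3 w.py w5.png
python3 - <<'E'
from h import *
P=r.camera_params("side"); im=r.get_image("side"); z=r.observe()["tcp_pos"][2]-.0265
for d in r.trace("side","bottle_center"):
    if d["p"]>.3: print(d["p"],d["extent"],fit(P,d["mask"],"bottle_center",z))
a=cv2.resize(im[200:460,280:480],(370,480)); b=cv2.imread("pics/w5.png")[:, 120:520]; cv2.imwrite("pics/f.png",np.hstack([a,b]))
E
```

```text
t 21.65 tcp [0.4303 0.2722 0.1731] jaw yaw -0.13 toolY [ 0.002  0.    -1.   ] F [-0.4 -0.8 -2.8] w 0.617
shift in current axes/0.04 [10.33  0.33  3.44] in target axes [10.34  0.33  3.42] turn/0.08 [-0.02 -0.03 -0.  ]
T x,z axes [ 0. -1.  0.] [1. 0. 0.]
0.72 [342.0, 250.1, 41.2, 69.0] (array([0.4292278 , 0.26800199]), np.float64(0.8746272325515747))
```

View pics/f.png

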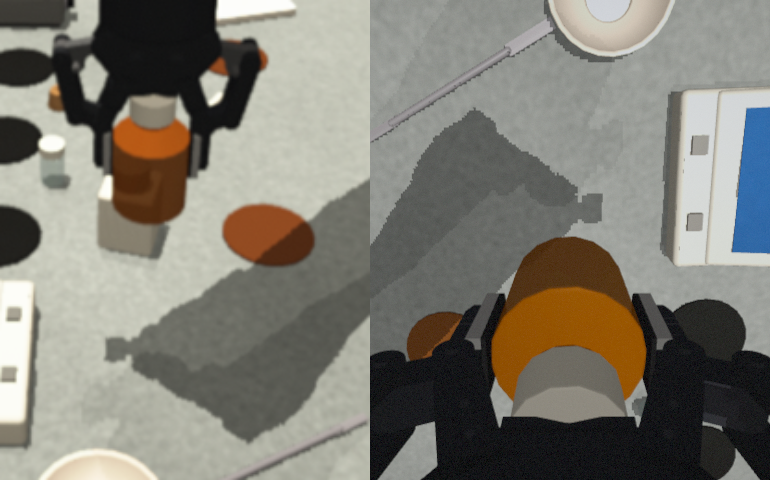

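>>> {"op": "drive_tool", "data": {"commands": [[[0.4,0,0.1,0,0,0],[0.7,0,0.23,0,0,0],[0.7,0,0.23,0,0,0],[0.7,0,0.23,0,0,0],[0.7,0,0.23,0,0,0],[0.7,0,0.23,0,0,0],[0.7,0,0.23,0,0,0],[0.7,0,0.23,0,0,0]]]}}

```text
t: 22.47
tcp_pos: [0.4976, 0.0588, 0.1715]
tool_rot: [0.499, -0.5, 0.501, -0.5]
contact_force: [0.9, 0.4, -1.9]
grip_width: 0.619
```

>>> {"op": "drive_tool", "data": {"commands": [[[0.7,0,0.23,0,0,0],[0.7,0,0.23,0,0,0],[0.7,0,0.23,0,0,0],[0.7,0,0.23,0,0,0],[0.7,0,0.23,0,0,0],[0.7,0,0.23,0,0,0],[0.4,0,0.2,0,0,0],[0,0,0,0,0,0]]]}}

```text
t: 23.13
tcp_pos: [0.5611, -0.1281, 0.1708]
tool_rot: [0.498, -0.499, 0.502, -0.501]
contact_force: [-0.3, 0.3, -1.8]
grip_width: 0.62
```

```bash
python3 go.py .567 -.1413 .0285 0
```

```text
t 23.13 tcp [ 0.5611 -0.1281  0.1708] jaw yaw -0.37 toolY [-0.002 -0.    -1.   ] F [-0.3  0.3 -1.8] w 0.62
shift in current axes/0.04 [0.33 3.56 0.16] in target axes [0.33 3.56 0.15] turn/0.08 [ 0.02 -0.08  0.  ]
T x,z axes [ 0. -1.  0.] [1. 0. 0.]
```

>>> {"op": "drive_tool", "data": {"commands": [[[0.33,0,0.15,0,-0.05,0],[0,0.5,0,0,0,0],[0,0.8,0,0,0,0],[0,0.8,0,0,0,0],[0,0.6,0,0,0,0],[0,0.5,0,0,0,0],[0,0,0,0,0,0],[0,0,0,0,0,0]]]}}

```text
t: 23.8
tcp_pos: [0.5662, -0.1364, 0.0436]
tool_rot: [-0.5, 0.501, -0.5, 0.498]
contact_force: [0.8, 0.3, -1.0]
grip_width: 0.619
```

```bash
python3 go.py .567 -.1413 .0285 0
python3 - <<'E'
from h import *
P=r.camera_params("side"); im=r.get_image("side"); z=r.observe()["tcp_pos"][2]-.0265
for d in r.trace("side","bottle_center"):
    if d["p"]>.3: print(d["p"],d["extent"],fit(P,d["mask"],"bottle_center",z))
E
```

```text
t 23.8 tcp [ 0.5662 -0.1364  0.0436] jaw yaw 0.18 toolY [-0.002  0.001 -1.   ] F [ 0.8  0.3 -1. ] w 0.619
shift in current axes/0.04 [0.12 0.38 0.02] in target axes [0.12 0.38 0.02] turn/0.08 [ 0.03  0.04 -0.01]
T x,z axes [ 0. -1.  0.] [1. 0. 0.]
0.9 [280.2, 190.2, 22.6, 46.9] (array([ 0.56529077, -0.13553685]), np.float64(0.9208321571350098))
```

Consistent; lower to contact.

>>> {"op": "drive_tool", "data": {"commands": [[[0.12,0.1,0.02,0,0,0],[0,0.15,0,0,0,0],[0,0.1,0,0,0,0],[0,0,0,0,0,0],[0,0,0,0,0,0]]]}}

```text
t: 24.32
tcp_pos: [0.5674, -0.1418, 0.0303]
tool_rot: [-0.5, 0.501, -0.5, 0.499]
contact_force: [0.4, -0.3, -2.6]
grip_width: 0.617
```

>>> {"op": "drive_tool", "data": {"commands": [[[0,0.04,0,0,0,0],[0,0,0,0,0,0],[0,0,0,0,0,0]]]}}

```text
t: 24.57
tcp_pos: [0.5676, -0.1419, 0.0289]
tool_rot: [0.501, -0.501, 0.499, -0.499]
contact_force: [-0.3, -0.3, -2.7]
grip_width: 0.616
```

>>> {"op": "drive_tool", "data": {"commands": [[[0,0.02,0,0,0,0],[0,0.02,0,0,0,0],[0,0,0,0,0,0],[0,0,0,0,0,0]]]}}

```text
t: 24.9
tcp_pos: [0.5677, -0.1419, 0.0286]
tool_rot: [-0.5, 0.501, -0.499, 0.5]
contact_force: [-11.3, 1.4, 24.4]
grip_width: 0.619
```

>>> {"op": "drive_tool", "data": {"commands": [[[0,0,0,0,0,0],[0,0,0,0,0,0],[0,0,0,0,0,0],[0,0,0,0,0,0],[0,0,0,0,0,0],[0,-0.3,0,0,0,0],[0,-0.6,0,0,0,0],[0,-0.8,0,0,0,0]]], "hand": -1}}

```text
t: 25.57
tcp_pos: [0.5665, -0.1415, 0.0952]
tool_rot: [-0.5, 0.501, -0.5, 0.498]
contact_force: [0.6, -0.5, 0.6]
grip_width: 1.0
```

>>> {"op": "drive_tool", "data": {"commands": [[[0,-0.8,0,0,0,0],[0,-0.8,0,0,0,0],[0,-0.8,0,0,0,0],[0.4,-0.2,-0.35,0,0,0],[0.6,0,-0.6,0,0,0],[0.6,0,-0.6,0,0,0],[0.6,0,-0.6,0,0,0],[0.6,0,-0.6,0,0,0]]]}}

```text
t: 26.23
tcp_pos: [0.4566, -0.2549, 0.2002]
tool_rot: [-0.501, 0.501, -0.499, 0.5]
contact_force: [0.7, -0.5, 0.4]
grip_width: 1.001
```

>>> {"op": "drive_tool", "data": {"commands": [[[0.4,0,-0.3,0,0,0],[0,0,0,0,0,0],[0,0,0,0,0,0]]]}}

```text
t: 26.48
tcp_pos: [0.4453, -0.271, 0.2001]
tool_rot: [-0.5, 0.5, -0.5, 0.5]
contact_force: [0.6, 0.1, -0.4]
grip_width: 0.996
```

```bash
python3 go.py .438 -.287 .12 0; python3 w.py w6.png jar_center; python3 m.py | grep -v coaster
```

```text
t 26.48 tcp [ 0.4453 -0.271   0.2001] jaw yaw 0.01 toolY [ 0.    -0.001 -1.   ] F [ 0.6  0.1 -0.4] w 0.996
shift in current axes/0.04 [ 0.4   2.   -0.18] in target axes [ 0.4   2.   -0.18] turn/0.08 [-0.    0.    0.01]
T x,z axes [ 0. -1.  0.] [1. 0. 0.]
jar_center 0.55 [276. 200.  70.  73.] [ 0.4378 -0.2841] 0.946
top beaker_center 0.66 [282.4, 249.6, 16.5, 10.0] [0.5013 0.0534] 0.167
top cover_center 0.88 [463.5, 194.8, 40.7, 39.5] [ 0.612  -0.3385] 0.821
top bottle_center 0.76 [376.9, 214.2, 28.4, 31.8] [ 0.5692 -0.143 ] 0.965
top jar_center 0.67 [445.4, 281.6, 31.2, 27.2] [ 0.4392 -0.2857] 0.914
top jar_center 0.67 [371.8, 213.0, 38.9, 39.6] [ 0.5494 -0.1272] 0.266
top flask_center 0.64 [236.4, 279.7, 28.9, 26.8] [0.4395 0.1443 1.337 ] 0.941
top stirrer_plate [434.1, 188.4, 69.0, 72.9] 0.96
side beaker_center 0.65 [273.4, 158.3, 23.1, 27.1] [ 0.6032 -0.415 ] 0.713
side cover_center 0.88 [269.7, 137.4, 31.7, 24.9] [ 0.626  -0.5938] 0.664
side bottle_center 0.62 [275.1, 193.4, 27.5, 47.4] [ 0.5675 -0.1477] 0.952
side jar_center 0.78 [338.8, 182.1, 23.6, 29.9] [ 0.4379 -0.2866] 0.937
side flask_center 0.58 [334.5, 282.6, 33.8, 56.2] [0.4384 0.1424 1.4086] 0.94
side vial_center 0.64 [299.5, 273.6, 15.8, 29.7] [0.5144 0.0664] 0.898
```

>>> {"op": "drive_tool", "data": {"commands": [[[0.36,0.3,-0.17,0,0,0],[0,0.8,0,0,0,0],[0,0.8,0,0,0,0],[0,0.8,0,0,0,0],[0,0.7,0,0,0,0],[0,0.5,0,0,0,0],[0,0,0,0,0,0],[0,0,0,0,0,0]]]}}

```text
t: 28.1
tcp_pos: [0.4387, -0.2844, 0.0429]
tool_rot: [-0.501, 0.501, -0.5, 0.499]
contact_force: [0.5, -0.2, 1.0]
grip_width: 0.999
```

```bash
python3 go.py .4385 -.2855 .012 0
```

```text
t 28.1 tcp [ 0.4387 -0.2844  0.0429] jaw yaw 0.14 toolY [-0.001  0.001 -1.   ] F [ 0.5 -0.2  1. ] w 0.999
shift in current axes/0.04 [ 0.03  0.77 -0.  ] in target axes [ 0.03  0.77 -0.01] turn/0.08 [ 0.02  0.03 -0.02]
T x,z axes [ 0. -1.  0.] [1. 0. 0.]
```

>>> {"op": "drive_tool", "data": {"commands": [[[0.03,0.3,0,0,0,0],[0,0.3,0,0,0,0],[0,0.17,0,0,0,0],[0,0,0,0,0,0],[0,0,0,0,0,0]]]}}

```text
t: 28.52
tcp_pos: [0.4391, -0.2857, 0.0124]
tool_rot: [-0.501, 0.501, -0.5, 0.499]
contact_force: [-1.0, -0.3, -1.0]
grip_width: 0.998
```

>>> {"op": "drive_tool", "data": {"commands": [[[0,0,0,0,0,0],[0,0,0,0,0,0],[0,0,0,0,0,0],[0,0,0,0,0,0],[0,0,0,0,0,0],[0,0,0,0,0,0],[0,0,0,0,0,0],[0,0,0,0,0,0]]], "hand": 1, "force": 40}}

```text
t: 29.18
tcp_pos: [0.4393, -0.286, 0.0132]
tool_rot: [-0.501, 0.501, -0.499, 0.5]
contact_force: [-3.8, 1.6, 8.5]
grip_width: 0.691
```

>>> {"op": "drive_tool", "data": {"commands": [[[0,-0.4,0,0,0,0],[0,-0.6,0,0,0,0],[0,-0.8,0,0,0,0],[0,-0.8,0,0,0,0],[0,-0.7,0,0,0,0],[0,-0.4,0,0,0,0],[0,0,0,0,0,0],[0,0,0,0,0,0]]]}}

```text
t: 29.85
tcp_pos: [0.4392, -0.2861, 0.161]
tool_rot: [-0.5, 0.501, -0.499, 0.5]
contact_force: [-0.1, -0.4, -1.8]
grip_width: 0.689
```

```bash
python3 go.py .5613 .1509 .16 0; python3 w.py w7.png
python3 - <<'E'
from h import *
P=r.camera_params("side"); im=r.get_image("side"); z=r.observe()["tcp_pos"][2]-.0125
for d in r.trace("side","jar_center"):
    if d["p"]>.3: print(d["p"],d["extent"],fit(P,d["mask"],"jar_center",z))
a=cv2.resize(im[60:260,240:440],(480,480)); b=cv2.imread("pics/w7.png")[:, 160:480]; cv2.imwrite("pics/g.png",np.hstack([a,b]))
E
```

```text
t 29.85 tcp [ 0.4392 -0.2861  0.161 ] jaw yaw 0.11 toolY [ 0.001 -0.001 -1.   ] F [-0.1 -0.4 -1.8] w 0.689
shift in current axes/0.04 [-1.092e+01  1.000e-02  3.070e+00] in target axes [-10.93   0.03   3.05] turn/0.08 [-0.01  0.02  0.02]
T x,z axes [ 0. -1.  0.] [1. 0. 0.]
0.95 [338.8, 121.4, 28.0, 33.7] (array([ 0.4360133 , -0.28765797]), np.float64(0.8679964542388916))
```

View pics/g.png

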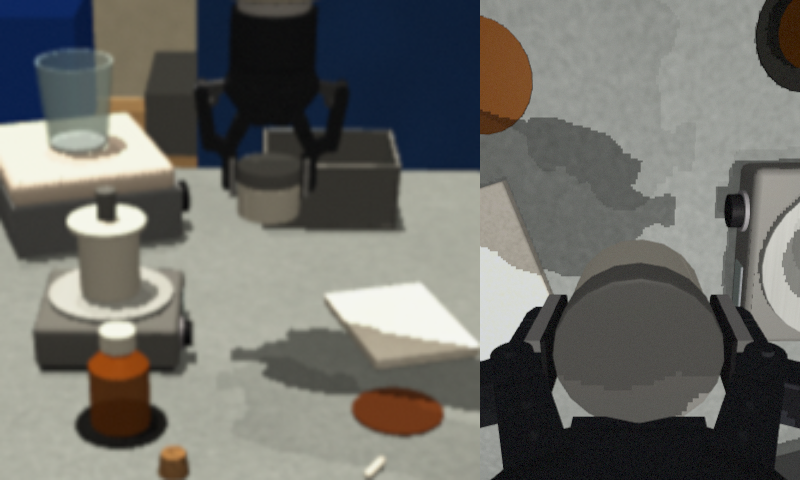

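>>> {"op": "drive_tool", "data": {"commands": [[[-0.4,0,0.1,0,0,0],[-0.7,0,0.2,0,0,0],[-0.7,0,0.2,0,0,0],[-0.7,0,0.2,0,0,0],[-0.7,0,0.2,0,0,0],[-0.7,0,0.2,0,0,0],[-0.7,0,0.2,0,0,0],[-0.7,0,0.2,0,0,0]]]}}

```text
t: 30.67
tcp_pos: [0.4983, -0.0721, 0.1595]
tool_rot: [-0.5, 0.501, -0.5, 0.499]
contact_force: [1.1, -0.1, -1.9]
grip_width: 0.69
```

>>> {"op": "drive_tool", "data": {"commands": [[[-0.7,0,0.2,0,0,0],[-0.7,0,0.2,0,0,0],[-0.7,0,0.2,0,0,0],[-0.7,0,0.2,0,0,0],[-0.7,0,0.2,0,0,0],[-0.7,0,0.2,0,0,0],[-0.7,0,0.2,0,0,0],[-0.4,0,0.1,0,0,0]]]}}

```text
t: 31.33
tcp_pos: [0.5579, 0.1418, 0.1593]
tool_rot: [-0.501, 0.501, -0.5, 0.498]
contact_force: [-0.9, -0.1, -0.2]
grip_width: 0.687
```

>>> {"op": "drive_tool", "data": {"commands": [[[0,0,0,0,0,0],[0,0,0,0,0,0]]]}}

```text
t: 31.5
tcp_pos: [0.5575, 0.1395, 0.1592]
tool_rot: [-0.501, 0.502, -0.5, 0.498]
contact_force: [-0.7, -0.7, -2.6]
grip_width: 0.688
```

```bash
python3 go.py .5613 .1509 .016 0
```

```text
t 31.5 tcp [0.5575 0.1395 0.1592] jaw yaw 0.25 toolY [-0.002  0.    -1.   ] F [-0.7 -0.7 -2.6] w 0.688
shift in current axes/0.04 [-0.28  3.58  0.1 ] in target axes [-0.29  3.58  0.09] turn/0.08 [ 0.03  0.05 -0.  ]
T x,z axes [ 0. -1.  0.] [1. 0. 0.]
```

>>> {"op": "drive_tool", "data": {"commands": [[[-0.29,0,0.09,0,0.04,0],[0,0.5,0,0,0,0],[0,0.8,0,0,0,0],[0,0.8,0,0,0,0],[0,0.6,0,0,0,0],[0,0.4,0,0,0,0],[0,0,0,0,0,0],[0,0,0,0,0,0]]]}}

```text
t: 32.17
tcp_pos: [0.5613, 0.1496, 0.036]
tool_rot: [0.499, -0.5, 0.501, -0.5]
contact_force: [-0.8, -0.5, -0.1]
grip_width: 0.69
```

```bash
python3 go.py .5613 .1509 .016 0
python3 - <<'E'
from h import *
P=r.camera_params("side"); im=r.get_image("side"); z=r.observe()["tcp_pos"][2]-.0125
for d in r.trace("side","jar_center"):
    if d["p"]>.3: print(d["p"],d["extent"],fit(P,d["mask"],"jar_center",z))
E
```

```text
t 32.17 tcp [0.5613 0.1496 0.036 ] jaw yaw -0.09 toolY [-0.002 -0.    -1.   ] F [-0.8 -0.5 -0.1] w 0.69
shift in current axes/0.04 [-0.03  0.5  -0.  ] in target axes [-0.03  0.5  -0.  ] turn/0.08 [ 0.02 -0.02  0.  ]
T x,z axes [ 0. -1.  0.] [1. 0. 0.]
0.62 [258.3, 283.1, 33.7, 44.6] (array([0.56158368, 0.15067041]), np.float64(0.9205068349838257))
```

>>> {"op": "drive_tool", "data": {"commands": [[[-0.02,0.2,0,0,0,0],[0,0.2,0,0,0,0],[0,0.08,0,0,0,0],[0,0.03,0,0,0,0],[0,0,0,0,0,0],[0,0,0,0,0,0]]]}}

```text
t: 32.77
tcp_pos: [0.5616, 0.1507, 0.0163]
tool_rot: [-0.499, 0.5, -0.5, 0.5]
contact_force: [-4.4, -2.8, 8.9]
grip_width: 0.689
```

>>> {"op": "drive_tool", "data": {"commands": [[[0,0.03,0,0,0,0],[0,0,0,0,0,0],[0,0,0,0,0,0]]]}}

```text
t: 33.02
tcp_pos: [0.5616, 0.1506, 0.0161]
tool_rot: [-0.499, 0.5, -0.5, 0.501]
contact_force: [-13.0, -6.5, 30.7]
grip_width: 0.693
```

>>> {"op": "drive_tool", "data": {"commands": [[[0,0,0,0,0,0],[0,0,0,0,0,0],[0,0,0,0,0,0],[0,0,0,0,0,0],[0,0,0,0,0,0],[0,-0.3,0,0,0,0],[0,-0.6,0,0,0,0],[0,-0.8,0,0,0,0]]], "hand": -1}}

```text
t: 33.68
tcp_pos: [0.5606, 0.1507, 0.0828]
tool_rot: [0.499, -0.501, 0.501, -0.499]
contact_force: [-0.0, -0.3, 0.2]
grip_width: 1.001
```

>>> {"op": "drive_tool", "data": {"commands": [[[0,-0.8,0,0,0,0],[0,-0.8,0,0,0,0],[0,-0.8,0,0,0,0],[0.1,-0.3,-0.4,0,0,0],[0.08,0,-0.7,0,0,0],[0,0,-0.7,0,0,0],[0,0,-0.7,0,0,0],[0,0,-0.5,0,0,0]]]}}

```text
t: 34.35
tcp_pos: [0.4395, 0.1438, 0.1914]
tool_rot: [-0.5, 0.5, -0.5, 0.5]
contact_force: [-0.2, 0.8, 0.3]
grip_width: 1.004
```

>>> {"op": "drive_tool", "data": {"commands": [[[0,0,0,0,0.7,0],[0,0,0,0,0.7,0],[0,0,0,0,0.7,0],[0,0,0,0,0.6,0],[0,0,0,0,0,0],[0,0,0,0,0,0]]]}}

```text
t: 34.85
tcp_pos: [0.4417, 0.1439, 0.1914]
tool_rot: [-0.444, 0.443, -0.551, 0.551]
contact_force: [0.7, -0.3, 0.1]
grip_width: 1.001
```

```bash
python3 go.py .4387 .1435 .018 -12.5; python3 w.py w8.png flask_center jar_center:.003
```

```text
t 34.85 tcp [0.4417 0.1439 0.1914] jaw yaw -12.32 toolY [ 0. -0. -1.] F [ 0.7 -0.3  0.1] w 1.001
shift in current axes/0.04 [ 0.03  4.34 -0.07] in target axes [ 0.03  4.34 -0.07] turn/0.08 [-0.01  0.04 -0.  ]
T x,z axes [-0.216 -0.976 -0.   ] [ 0.976 -0.216  0.   ]
flask_center 0.82 [283. 186.  66.  74.] [0.439  0.1464 1.3309] 0.935
jar_center 0.94 [414. 147.  91.  78.] [0.5602 0.152 ] 0.96
```

View pics/w8.png

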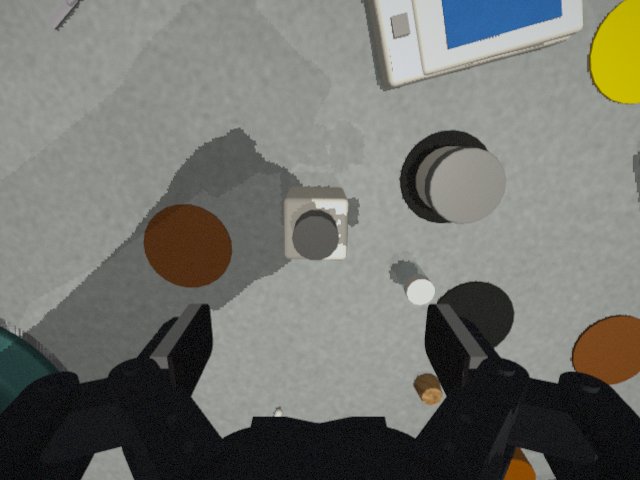

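>>> {"op": "drive_tool", "data": {"commands": [[[0,0.5,-0.07,0,0.03,0],[0,0.8,0,0,0,0],[0,0.8,0,0,0,0],[0,0.8,0,0,0,0],[0,0.7,0,0,0,0],[0,0.4,0,0,0,0],[0,0,0,0,0,0],[0,0,0,0,0,0]]]}}

```text
t: 35.67
tcp_pos: [0.4387, 0.1446, 0.0308]
tool_rot: [0.442, -0.443, 0.552, -0.551]
contact_force: [1.2, 0.3, 0.9]
grip_width: 0.999
```

```bash
python3 go.py .4387 .1443 .018 -12.5
```

```text
t 35.67 tcp [0.4387 0.1446 0.0308] jaw yaw -12.51 toolY [-0.002  0.    -1.   ] F [1.2 0.3 0.9] w 0.999
shift in current axes/0.04 [0.01 0.32 0.  ] in target axes [0.01 0.32 0.  ] turn/0.08 [ 0.02 -0.    0.  ]
T x,z axes [-0.216 -0.976 -0.   ] [ 0.976 -0.216  0.   ]
```

>>> {"op": "drive_tool", "data": {"commands": [[[0,0.2,0,0,0,0],[0,0.1,0,0,0,0],[0,0,0,0,0,0],[0,0,0,0,0,0]]]}}

```text
t: 36.0
tcp_pos: [0.4392, 0.1443, 0.0193]
tool_rot: [-0.442, 0.442, -0.552, 0.552]
contact_force: [1.0, -0.6, 0.8]
grip_width: 1.005
```

>>> {"op": "drive_tool", "data": {"commands": [[[0,0,0,0,0,0],[0,0,0,0,0,0],[0,0,0,0,0,0],[0,0,0,0,0,0],[0,0,0,0,0,0],[0,0,0,0,0,0],[0,0,0,0,0,0],[0,0,0,0,0,0]]], "hand": 1, "force": 40}}

```text
t: 36.67
tcp_pos: [0.4392, 0.1444, 0.0193]
tool_rot: [-0.442, 0.442, -0.552, 0.552]
contact_force: [-2.7, -2.0, 9.1]
grip_width: 0.58
```

>>> {"op": "drive_tool", "data": {"commands": [[[0,-0.4,0,0,0,0],[0,-0.6,0,0,0,0],[0,-0.8,0,0,0,0],[0,-0.8,0,0,0,0],[0,-0.7,0,0,0,0],[0,-0.3,0,0,-0.5,0],[0,0,0,0,-0.8,0],[0,0,0,0,-0.8,0]]]}}

```text
t: 37.33
tcp_pos: [0.4394, 0.1443, 0.1639]
tool_rot: [-0.488, 0.487, -0.511, 0.513]
contact_force: [-1.1, -0.9, -1.9]
grip_width: 0.58
```

>>> {"op": "drive_tool", "data": {"commands": [[[0,0,0,0,-0.6,0],[0,0,0,0,0,0],[0,0,0,0,0,0]]]}}

```text
t: 37.58
tcp_pos: [0.4389, 0.1443, 0.1629]
tool_rot: [0.499, -0.499, 0.501, -0.501]
contact_force: [-0.5, 0.2, -2.2]
grip_width: 0.58
```

```bash
python3 go.py .571 .0026 .16 0;  python3 w.py w9.png
python3 - <<'E'
from h import *
P=r.camera_params("side"); im=r.get_image("side"); z=r.observe()["tcp_pos"][2]-.019
for d in r.trace("side","flask_center"):
    if d["p"]>.3: print(d["p"],d["extent"],fit(P,d["mask"],"flask_center",z))
a=cv2.resize(im[180:380,240:440],(480,480)); b=cv2.imread("pics/w9.png")[:, 160:480]; cv2.imwrite("pics/i.png",np.hstack([a,b]))
E
```

```text
t 37.58 tcp [0.4389 0.1443 0.1629] jaw yaw -0.29 toolY [-0.  0. -1.] F [-0.5  0.2 -2.2] w 0.58
shift in current axes/0.04 [3.53 0.07 3.32] in target axes [3.54 0.07 3.3 ] turn/0.08 [ 0.   -0.06 -0.  ]
T x,z axes [ 0. -1.  0.] [1. 0. 0.]
0.81 [339.2, 209.1, 30.8, 60.1] (array([ 0.43823322,  0.14276895, -0.02327923]), np.float64(0.9230841398239136))
```

View pics/i.png

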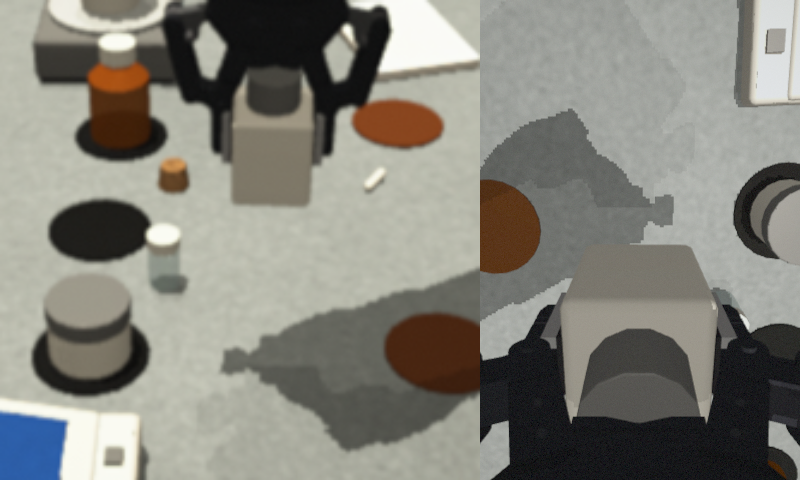

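Everything standing well; flask held square. Carry on to the middle coaster.

>>> {"op": "drive_tool", "data": {"commands": [[[0.3,0,0.3,0,0,0],[0.6,0,0.55,0,0,0],[0.6,0,0.6,0,0,0],[0.6,0,0.6,0,0,0],[0.6,0,0.55,0,0,0],[0.6,0,0.5,0,0,0],[0.4,0,0.3,0,0,0],[0,0,0,0,0,0]]]}}

```text
t: 38.4
tcp_pos: [0.5764, -0.0083, 0.1622]
tool_rot: [-0.497, 0.498, -0.502, 0.502]
contact_force: [-1.3, 0.3, -1.9]
grip_width: 0.586
```

```bash
python3 go.py .571 .0026 .0223 0
```

```text
t 38.4 tcp [ 0.5764 -0.0083  0.1622] jaw yaw -0.54 toolY [-0.    -0.001 -1.   ] F [-1.3  0.3 -1.9] w 0.586
shift in current axes/0.04 [-0.27  3.5  -0.14] in target axes [-0.27  3.5  -0.13] turn/0.08 [ 0.   -0.12  0.01]
T x,z axes [ 0. -1.  0.] [1. 0. 0.]
```

>>> {"op": "drive_tool", "data": {"commands": [[[-0.27,0,-0.13,0,-0.08,0],[0,0,0,0,0,0],[0,0.6,0,0,0,0],[0,0.8,0,0,0,0],[0,0.8,0,0,0,0],[0,0.6,0,0,0,0],[0,0.2,0,0,0,0],[0,0,0,0,0,0]]]}}

```text
t: 39.07
tcp_pos: [0.5681, 0.0076, 0.0416]
tool_rot: [-0.5, 0.502, -0.5, 0.498]
contact_force: [-0.7, 0.4, -0.4]
grip_width: 0.581
```

```bash
python3 go.py .571 .0026 .0223 0
```

```text
t 39.07 tcp [0.5681 0.0076 0.0416] jaw yaw 0.24 toolY [-0.003  0.    -1.   ] F [-0.7  0.4 -0.4] w 0.581
shift in current axes/0.04 [0.13 0.48 0.07] in target axes [0.13 0.48 0.07] turn/0.08 [ 0.04  0.05 -0.01]
T x,z axes [ 0. -1.  0.] [1. 0. 0.]
```

>>> {"op": "drive_tool", "data": {"commands": [[[0.13,0,0.07,0,0,0],[0,0,0,0,0,0],[0,0,0,0,0,0],[0,0,0,0,0,0]]]}}

```text
t: 39.4
tcp_pos: [0.5728, 0.0014, 0.0441]
tool_rot: [0.501, -0.5, 0.499, -0.5]
contact_force: [0.0, 0.1, -2.3]
grip_width: 0.582
```

```bash
python3 go.py .571 .0026 .0223 0;python3 - <<'E'
from h import *
P=r.camera_params("side"); im=r.get_image("side"); z=r.observe()["tcp_pos"][2]-.0193
for d in r.trace("side","flask_center"):
    if d["p"]>.3: print(d["p"],d["extent"],fit(P,d["mask"],"flask_center",z))
E
```

```text
t 39.4 tcp [0.5728 0.0014 0.0441] jaw yaw 0.14 toolY [ 0.002 -0.    -1.   ] F [ 0.   0.1 -2.3] w 0.582
shift in current axes/0.04 [-0.03  0.54 -0.05] in target axes [-0.03  0.54 -0.05] turn/0.08 [-0.02  0.03  0.  ]
T x,z axes [ 0. -1.  0.] [1. 0. 0.]
0.97 [264.1, 230.5, 31.0, 43.2] (array([ 5.73597274e-01, -5.08446858e-05,  1.69190420e+00]), np.float64(0.8547264933586121))
0.31 [300.1, 273.1, 15.3, 30.3] (array([0.50741552, 0.0822274 , 1.62679829]), np.float64(0.2290319800376892))
```

>>> {"op": "drive_tool", "data": {"commands": [[[-0.03,0.2,-0.05,0,0,0],[0,0.2,0,0,0,0],[0,0.1,0,0,0,0],[0,0,0,0,0,0],[0,0,0,0,0,0]]]}}

```text
t: 39.92
tcp_pos: [0.5698, 0.0029, 0.0222]
tool_rot: [-0.501, 0.501, -0.499, 0.499]
contact_force: [0.1, 0.1, -0.7]
grip_width: 0.579
```

>>> {"op": "drive_tool", "data": {"commands": [[[0,0.05,0,0,0,0],[0,0,0,0,0,0],[0,0,0,0,0,0]]]}}

```text
t: 40.17
tcp_pos: [0.5701, 0.0029, 0.0215]
tool_rot: [-0.501, 0.501, -0.499, 0.499]
contact_force: [-10.0, -1.0, 22.7]
grip_width: 0.582
```

>>> {"op": "drive_tool", "data": {"commands": [[[0,0,0,0,0,0],[0,0,0,0,0,0],[0,0,0,0,0,0],[0,0,0,0,0,0],[0,0,0,0,0,0],[0,-0.3,0,0,0,0],[0,-0.6,0,0,0,0],[0,-0.8,0,0,0,0]]], "hand": -1}}

```text
t: 40.83
tcp_pos: [0.569, 0.0029, 0.0888]
tool_rot: [-0.5, 0.502, -0.5, 0.498]
contact_force: [-0.0, 0.6, 0.6]
grip_width: 0.997
```

>>> {"op": "drive_tool", "data": {"commands": [[[0,-0.8,0,0,0,0],[0,-0.8,0,0,0,0],[0,-0.8,0,0,0,0],[0,-0.8,-0.4,0,0,0],[0,0,-0.7,0,0,0],[0,0,-0.8,0,0,0],[0,0,-0.8,0,0,0],[0,0,-0.8,0,0,0]]]}}

```text
t: 41.5
tcp_pos: [0.4285, 0.0025, 0.2172]
tool_rot: [-0.501, 0.501, -0.499, 0.499]
contact_force: [0.7, -0.0, 1.1]
grip_width: 0.999
```

>>> {"op": "drive_tool", "data": {"commands": [[[0,0,-0.5,0,0,0],[0,0,0,0,0,0],[0,0,0,0,0,0]]]}}

```text
t: 41.75
tcp_pos: [0.4098, 0.002, 0.2178]
tool_rot: [-0.501, 0.501, -0.499, 0.5]
contact_force: [0.3, -1.1, 0.9]
grip_width: 1.0
```

Run:
```python
from h import *
I={}
for c in("top","side"):
    P=r.camera_params(c); im=r.get_image(c); I[c]=im
    for n,z in(("beaker_center",.055),("cover_center",.125),("bottle_center",.003),("jar_center",.003),("flask_center",.003),("vial_center",0)):
      for d in r.trace(c,n)[:1]:
        q,i=fit(P,d["mask"],n,z,zm=.04); print(c,n,round(d["p"],2),np.round(q,4),round(i,3))
print(r.observe()["tcp_pos"],r.observe()["t"])
cv2.imwrite("pics/z.png",np.vstack([cv2.resize(I["top"][170:300,220:520],(690,299)),cv2.resize(I["side"][120:320,200:660],(690,300))]))
```

```text
top cover_center 0.88 [ 0.5936 -0.3038] 0.967
top bottle_center 0.58 [ 0.5687 -0.1424] 0.953
top jar_center 0.59 [0.5617 0.1508] 0.957
top flask_center 0.88 [0.57   0.0026 1.5883] 0.96
top vial_center 0.47 [0.5159 0.067 ] 0.926
side beaker_center 0.93 [ 0.5915 -0.3053] 0.68
side cover_center 0.6 [ 0.5931 -0.3035] 0.897
side bottle_center 0.94 [ 0.5668 -0.1449] 0.849
side jar_center 0.64 [0.5606 0.15  ] 0.956
side flask_center 0.83 [0.5697 0.     1.5876] 0.951
side vial_center 0.9 [0.5145 0.0655] 0.928
[0.41014446 0.0022975  0.21683326] 42.45
```

View pics/z.png

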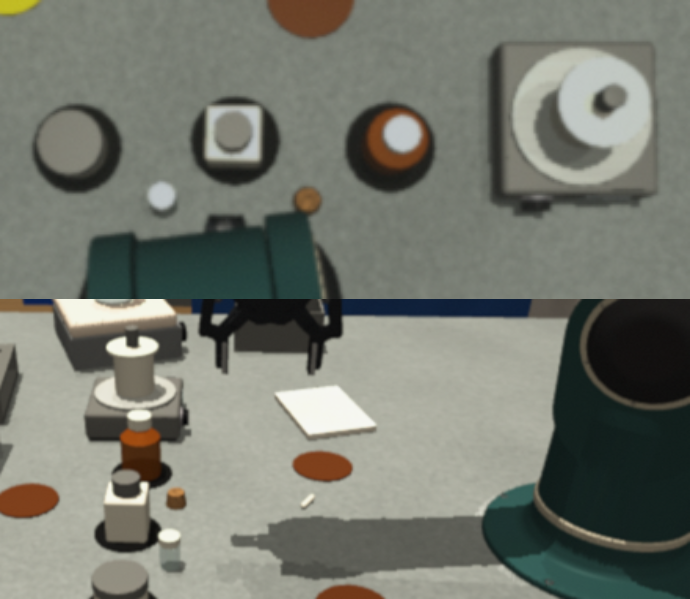

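```bash
python3 -c "from rig import r; print(r.sign_off())"
```

```text
the job is handed in; nothing more can be done
None
```

The titration station is set up and handed in at about 42.5 s on the robot's clock, well inside the 128 s limit. The order was beaker, cover, amber bottle, jar, square bottle. The gripper was open and clear of everything at hand-in.

The last check used the top and side cameras, which agree to about 2–3 mm:

| Item | Offset from where it should sit |
|---|---|
| Amber bottle on nearest coaster | 1–4 mm off centre |
| Square bottle on middle coaster | about 1–3 mm off centre |
| Jar on farthest coaster | within about 1 mm of centre |
| Cover on beaker | 2–3 mm off the beaker axis, lying flat |
| Vial | within about 1 mm of where it started |

- **Beaker on the plate:** once the cover was on, the beaker could no longer be measured well: the top camera did not find it, and the side fit was poor. Its position rests on a check just after it was set down, which put it within about 2 mm of the plate's centre, and on the later pictures.
- **Poor fit:** the largest bottle figure above, 4 mm, comes from a poor side-camera fit. The top camera put it within 1–2 mm.
- **Forces:** the highest wrist force I read was about 34 N in total, while setting the jar down.

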